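# Press the frame's inlay band flush

## Robot

A 6-joint arm with a two-finger parallel gripper is mounted at the origin on the work surface. World frame = base frame: x ahead of the robot, y to its left, z up, the work surface at z = 0. Lengths are in m, angles in rad, forces in N, time in s.
With the tool pointing down it reaches from about 0.375 to 0.9 m from the base axis. Payload 3.1 kg.
Tool frame: the origin (TCP) lies midway between the tips of the shut fingers; the grasp point (between the pads) lies manip.grip_depth behind it (manip.grip_depth is the distance from the TCP to the grasp point, in m); z points along the fingers, y is the direction in which the jaws open and shut (so a half turn about z gives the same grasp; the last joint's range is limited). The gripper opens to 85 mm and grips with 20 to 120 N. Pads are 22 mm wide; open, the fingers measure 114 mm over their backs; the gripper's body (76 mm by 85 mm) begins 54 mm behind the grasp point. The pads swing forward as they close: fully open they stand 13 mm farther back than shut.
Start: joints at [0.972, 0.527, 1.433, -0, 1.181, -0.178], TCP at [0.255, 0.57, 0.231] pointing down, gripper open.
Joint ranges: [-3.08, 3.08], [-0.75, 2.2], [0.22, 2.44], [-1.43, 4.57], [0, 2.65], [-2.85, 2.85]. Speed limits (rad/s): [2.79, 2.79, 3.14, 3.14, 3.14, 3.14].

## Interface

Orientations are given as a unit quaternion [x, y, z, w].
In Python, from station import manip, vision gives the robot as it stands.
- The arm moves only by the shell command python3 -m crank 'ROWS' [FORCE]. ROWS is JSON, a list of rows, each an object with "grip": the closure, from 0 (fully open) to 1 (shut); "offset": the shift along the tool's x, y, z in mm, a list of three; "angular": the turn, a rotation vector about the tool's x, y, z in degrees, a list of three. A call has 1 to 10 rows; each row is the pose to reach, as a shift and turn from the pose commanded when the call began, along the tool's axes at that moment; what a row does not reach only later rows make up. A row lasts 1/10 s, in which the tool goes at most 50 mm and 8.59 degrees, less where a joint would pass 70% of its speed; a pose out of reach is approached as far as the arm can. A call with a gripper value outside its range is refused whole. The fingers move at their own pace and stop on an object; FORCE is the grip in N (left out, the last holds). Time passes only in rows, so rows that repeat a pose let the fingers close. It gives the time, the measured TCP pose, the force and the opening at its end, in the units of the state.
- manip.sense(): the state, without advancing time (a new reading comes with each control period).
- vision.snapshot(name): name is "scene" or "top" or "wrist"; returns a dict with "pixels" (480x640x3 uint8, red, green, blue), "intrinsics" (3x3 intrinsics, pixels), "dist" ([k1, k2, p1, p2, k3] as OpenCV has them; the pictures are not rectified), "R" (3x3) and "t" (3): a world point X has camera coordinates R X + t. Camera axes: x right, y down, z forward; pixel columns grow to the right and rows downward; lengths in m; the calibration is good to about 2 mm. A picture is of the moment at which its call begins. There is no depth.
- manip.sign_off(): hands the job in, once; it reports no verdict.
The state is a dict: "t": time; "q": joint angles; "qd": joint speeds; "tau": joint torques, N m; "tcp_pos": TCP position; "tool_rot": TCP orientation; "force": force on the tool from outside, world axes, zero at the start; "ft_torque": the same for the moment, N m; "finger_gap": opening from 0.0 (shut) to 1.0 (fully open).
Only numpy, scipy, OpenCV 4.12 (cv2) and the standard library are available. Lean on these libraries where they do the work, as an engineer would, in place of code of your own. Each camera call takes 0.05 s, during which the arm holds its last target.

## Task

The nine inlay pieces along the near long side of the picture frame and round the corner along its left short side still stand proud of their channel. Beginning at the right-hand end of the long side, run the closed fingertips along this band and round the corner to the far end of the short side, pressing with light finger pressure so that every piece ends flush with the frame. The painting inside the frame is wet, so do not touch it; pull no piece up, and leave the pots, tools and spare pieces where they are.

Things in the scene. Friction and masses are not known exactly. Their poses are not given: they have to be found in the camera images.
- frame: flat wooden picture frame, 196 (x) x 276 (y) x 18 mm thick, fixed to the table by steel bench dogs (12 mm high, up to 16 mm outside its edges). Origin: centre of its underside, on the table; x away from the robot (within 25 degrees), y to the robot's left, z up. Rails 54 mm wide; the white inlay band, 22 mm wide, runs in the rails' middle: its centre line is the rectangle x = +/-71, y = +/-111 mm
- painting: the painted panel inside the frame, still wet, 88 mm (x) by 168 mm (y), centred in the frame; its painted face lies 8 mm below the frame's upper face; origin at the centre of its underside
- piece_1 (a joint): inlay piece, 1st, at the robot's right-hand end of the near long side; centre at (-71, -80) mm in the frame's x, y. Piece 39 mm along the band, 22 mm across. Value: height in m by which it stands above the frame's upper face; 0 = flush, its lowest stop; starts at 0.0025 to 0.004. All nine slide straight up and down in a tight fit, move at about 2 N and stay where they are left
- piece_2 (a joint): inlay piece, 2nd; centre at (-71, -40) mm in the frame's x, y. Piece 39 mm along the band, 22 mm across. Value: height in m by which it stands above the frame's upper face; 0 = flush, its lowest stop; starts at 0.0025 to 0.004. All nine have flat tops, with the upper edges across the band bevelled (4.5 mm deep over 11 mm; corner piece over 9), so a fingertip sliding along at the frame's face wedges a proud piece down; pressing from above works too
- piece_3 (a joint): inlay piece, 3rd; centre at (-71, 0) mm in the frame's x, y. Piece 39 mm along the band, 22 mm across. Value: height in m by which it stands above the frame's upper face; 0 = flush, its lowest stop; starts at 0.0025 to 0.004. All other pieces of the band (far side, right side, other corners) are fixed and already flush
- piece_4 (a joint): inlay piece, 4th; centre at (-71, 40) mm in the frame's x, y. Piece 39 mm along the band, 22 mm across. Value: height in m by which it stands above the frame's upper face; 0 = flush, its lowest stop; starts at 0.0025 to 0.004.
- piece_5 (a joint): inlay piece, 5th, last of the long side; centre at (-71, 80) mm in the frame's x, y. Piece 39 mm along the band, 22 mm across. Value: height in m by which it stands above the frame's upper face; 0 = flush, its lowest stop; starts at 0.0025 to 0.004.
- piece_6 (a joint): inlay piece, 6th, the square corner piece (22 x 22 mm); centre at (-71, 111) mm in the frame's x, y. Value: height in m by which it stands above the frame's upper face; 0 = flush, its lowest stop; starts at 0.0025 to 0.004. While sliding, keep the fingertips at or just above the frame's face (18 mm over the table): below it they catch the channel's edge at the corner
- piece_7 (a joint): inlay piece, 7th, first of the left short side; centre at (-40, 111) mm in the frame's x, y. Piece 39 mm along the band, 22 mm across. Value: height in m by which it stands above the frame's upper face; 0 = flush, its lowest stop; starts at 0.0025 to 0.004.
- piece_8 (a joint): inlay piece, 8th; centre at (0, 111) mm in the frame's x, y. Piece 39 mm along the band, 22 mm across. Value: height in m by which it stands above the frame's upper face; 0 = flush, its lowest stop; starts at 0.0025 to 0.004.
- piece_9 (a joint): inlay piece, 9th and last, at the far end of the left short side; centre at (40, 111) mm in the frame's x, y. Piece 39 mm along the band, 22 mm across. Value: height in m by which it stands above the frame's upper face; 0 = flush, its lowest stop; starts at 0.0025 to 0.004.
- pot_rail: bystander, leave alone: small paint pot with white lid, 46 mm wide and 44 mm high, standing on the frame's right-hand short rail; origin at the centre of its foot
- pot_left: bystander, leave alone: paint pot like pot_rail, standing on the table to the left of the frame; origin at the centre of its foot
- spare_a: bystander, leave alone: spare inlay piece, 39 x 22 x 12 mm, lying on the table left of the frame; origin at the centre of its underside
- spare_b: bystander, leave alone: spare inlay piece, 39 x 22 x 12 mm, lying on the table between frame and robot; origin at the centre of its underside
- cork_block: bystander, leave alone: cork sanding block, 38 x 66 x 26 mm, on the table between frame and robot; origin at the centre of its underside
- mallet: bystander, leave alone: wooden mallet, 200 mm long, lying on the table to the right of the frame; origin under its middle
- cup: bystander, leave alone: white china cup without handle, 66 mm wide and 70 mm high, beyond the frame; origin at the centre of its foot
- brush: bystander, leave alone: slim paint brush, 165 mm long, lying on the table beyond the frame; origin under its middle

How it is judged:
On the way, in this order (a step that is already met when the one before it is completed fails the run):
1. the first two pieces at the right-hand end of the long side are flush (value of joint each of piece_1, piece_2 below 0.0015 m), for 0.1 s.
2. then the other three pieces of the long side are flush (value of joint each of piece_3, piece_4, piece_5 below 0.0015 m), for 0.1 s.
3. then the corner piece and the three pieces of the short side are flush (value of joint each of piece_6, piece_7, piece_8, piece_9 below 0.0015 m), for 0.1 s.
At the end, for the whole second after the job is handed in: all nine inlay pieces stand less than 1.5 mm proud of the frame, and every bystander is within 20 mm of where it was, pots and cup upright (all of step 1 and all of step 2 and all of step 3 and distance of each of pot_rail, pot_left, spare_a, spare_b, cork_block, mallet, cup, brush from where it was at the start of the episode below 0.02 m and angle between each of pot_rail, pot_left, cup's own z axis and vertical below 0.2 rad); the robot touches nothing.
It fails at once if the wet painting is touched (contact force between anything else and painting above 0.3 N).
It fails at once if the frame or its inlay is pressed hard (over 40 N) (contact force between any of the fingers, the arm and frame above 40 N).
It fails at once if an inlay piece is pulled up (over 7 mm proud) (value of joint any of piece_1, piece_2, piece_3, piece_4, piece_5, piece_6, piece_7, piece_8, piece_9 above 0.007 m).
It fails at once if a bystander is lifted or shoved away (over 30 mm) (distance of any of pot_rail, pot_left, spare_a, spare_b, cork_block, mallet, cup, brush from where it was at the start of the episode above 0.03 m).
It also fails if it takes over 54 s, if anything falls off the work surface, if the arm or the gripper's body presses on something with over 40 N, if the wrist force passes 120 N, or if a joint passes its speed limit or range.

## Working session

There is one attempt and no reset: what is moved stays moved. The work goes in short steps, Python scripts to look and compute and a shell command to move; the robot and the scene stay as the last step left them, time stands still between calls to the robot, and variables do not carry over. Pictures are saved under pics/ and viewed, and the job is handed in when it is done.

```bash
mkdir -p pics; ls; python3 - <<'E'
from station import manip, vision
import cv2
print(manip.sense(), manip.grip_depth)
for n in ("scene","top","wrist"):
    s=vision.snapshot(n); cv2.imwrite(f"pics/{n}0.png",s["pixels"][:,:,::-1])
    print(n,s["intrinsics"].tolist(),s["dist"],s["R"].tolist(),s["t"])
E
```

```text
pics
{'t': 0.0, 'q': array([ 9.71521771e-01,  5.28459990e-01,  1.43392286e+00, -1.38831255e-05,
        1.18141630e+00, -1.78501943e-01]), 'qd': array([-0.00143167, -0.00192009,  0.00078006, -0.0009375 , -0.00021007,
        0.00220218]), 'tau': array([ 1.43059115e-03, -4.42354989e+01, -1.78024471e+01, -1.32986656e-04,
        8.38312990e-03,  1.62731942e-05]), 'tcp_pos': array([0.25484903, 0.56987884, 0.23033089]), 'tool_rot': array([ 2.08834993e-01,  9.77950269e-01, -1.02330517e-03, -4.12368324e-04]), 'force': array([-0.96564064, -0.60662637, -0.14827586]), 'ft_torque': array([-0.04411722, -0.01045579, -0.0346283 ]), 'finger_gap': 1.0024233125384463} 0.0187
scene [[477.898245572106, 0.0, 326.1184140235538], [0.0, 477.898245572106, 243.55389918124902], [0.0, 0.0, 1.0]] [-0.0722634  0.         0.         0.         0.       ] [[-0.33311440112492524, 0.9428297164840943, -0.010340284217798241], [0.8166505326039689, 0.2830173378646893, -0.5029742479149788], [-0.4712925878483945, -0.17599236398919912, -0.864239541132351]] [ 0.16804816 -0.45594014  0.99801155]
top [[444.62982726499297, 0.0, 320.88328713278776], [0.0, 444.62982726499297, 231.09094054585097], [0.0, 0.0, 1.0]] [0.00465292 0.         0.         0.         0.        ] [[0.019715659765138126, -0.9992456634831912, -0.03345738737651422], [-0.9956498634545884, -0.01657476744003688, -0.09168765722368526], [0.0910639454607838, 0.035119525827458455, -0.995225590880163]] [0.032664   0.59680229 0.75542039]
wrist [[403.80849348440245, 0.0, 318.59218707328847], [0.0, 403.80849348440245, 240.99912769369917], [0.0, 0.0, 1.0]] [-0.05349743  0.          0.          0.          0.        ] [[0.40792580238275217, 0.9130125490085568, -0.0021506053307393936], [0.8758561789872498, -0.3906573394347075, 0.2833068952137483], [0.25782260079412317, -0.11745181351812543, -0.9590268911876559]] [-0.62412802 -0.03691592  0.37853495]
```

View pics/scene0.png

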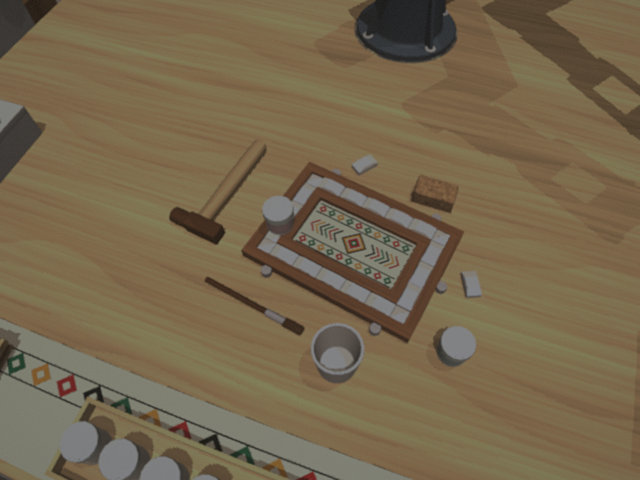

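View pics/top0.png

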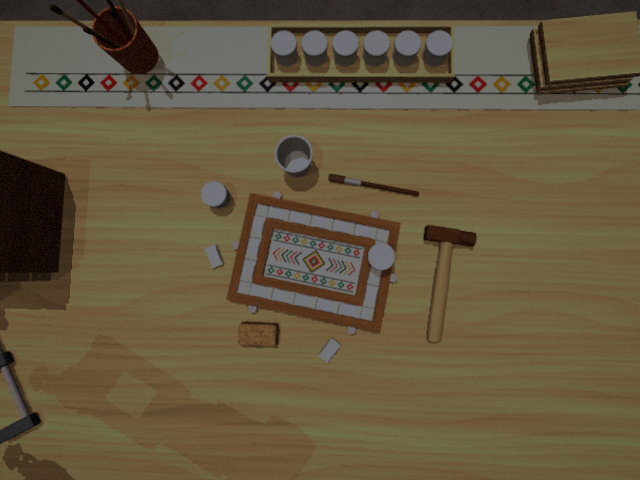

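The scene view shows the frame at about (355,250), with the pot on its right rail at (279,213). The top view shows the frame centred near (315,262), with corners near (251,195), (400,222), (380,331) and (229,300). I'll enlarge it for the corners.

```bash
python3 - <<'E'
import cv2
a=cv2.imread("pics/top0.png")[180:345,210:425]
a=cv2.convertScaleAbs(a,alpha=1.7)
cv2.imwrite("pics/topc.png",cv2.resize(a,None,fx=3.6,fy=3.6,interpolation=cv2.INTER_CUBIC))
a=cv2.imread("pics/scene0.png")[150:350,235:485]
a=cv2.convertScaleAbs(a,alpha=1.7)
cv2.imwrite("pics/scenec.png",cv2.resize(a,None,fx=3,fy=3,interpolation=cv2.INTER_CUBIC))
E
```

```text
(no output)
```

View pics/topc.png

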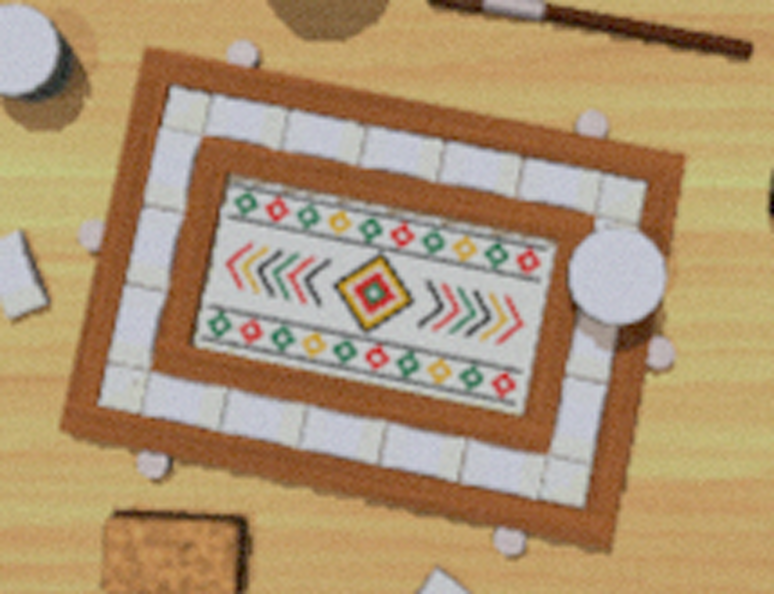

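View pics/scenec.png

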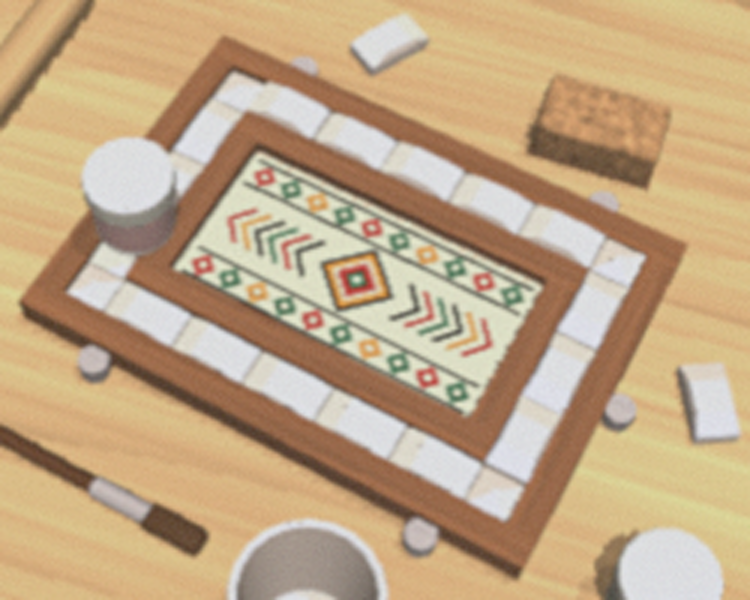

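```bash
cat > h.py <<'E'
import numpy as np,cv2
from scipy.optimize import least_squares
from station import manip,vision
def proj(s,X):
    return cv2.projectPoints(np.asarray(X,float).reshape(-1,1,3),cv2.Rodrigues(s["R"])[0],s["t"].reshape(3,1),s["intrinsics"],s["dist"])[0].reshape(-1,2)
def f2w(p,P,z):
    P=np.asarray(P,float); c,n=np.cos(p[2]),np.sin(p[2])
    return np.c_[p[0]+c*P[:,0]-n*P[:,1],p[1]+n*P[:,0]+c*P[:,1],np.full(len(P),z)]
E
python3 - <<'E'
from h import *
M=np.array([[.098,.138],[.098,-.138],[-.098,-.138],[-.098,.138],[.082,.122],[.082,-.122],[-.082,-.122],[-.082,.122]])
top=np.array([[148,48],[684,156],[610,552],[62,430],[170,86],[647,182],[585,508],[100,405]])
sc=np.array([[520,577],[22,300],[225,38],[686,243],[508,520],[67,290],[230,70],[645,258]])
T=(top+.5)/3.6-.5+[210,180]; S=(sc+.5)/3-.5+[235,150]
st=vision.snapshot("top"); ss=vision.snapshot("scene")
r=lambda p,s,o:(proj(s,f2w(p,M,.018))-o)
for nm,fn in (("top",lambda p:r(p,st,T).ravel()),("scene",lambda p:r(p,ss,S).ravel()),("both",lambda p:np.r_[r(p,st,T).ravel(),r(p,ss,S).ravel()])):
    a=least_squares(fn,[.5,0,-.2],loss="soft_l1"); print(nm,a.x,np.degrees(a.x[2])); print(np.round(fn(a.x).reshape(-1,2),1).tolist())
p=a.x
print(f2w(p,[[-.071,-.111],[-.071,-.1],[-.071,.111],[.06,.111]],.018))
E
```

```text
top [ 0.54314437  0.05587227 -0.18606628] -10.660812365538813
[[-0.7, -0.5], [1.2, -0.0], [0.4, -0.3], [-0.9, 0.5], [-0.1, -0.7], [0.8, -0.3], [0.1, 0.8], [-0.7, 0.4]]
scene [ 0.54432848  0.05809885 -0.18902857] -10.830539116920779
[[0.9, -2.3], [-1.4, 0.5], [-0.6, -1.0], [0.9, 1.1], [-0.6, 1.3], [-1.5, 0.4], [1.0, -1.4], [0.8, -0.6]]
both [ 0.54356848  0.05700301 -0.18678121] -10.701775165851062
[[-1.2, -0.8], [0.6, -0.2], [-0.3, -0.5], [-1.5, 0.2], [-0.7, -1.0], [0.2, -0.5], [-0.6, 0.6], [-1.3, 0.1], [0.5, -3.2], [-1.8, 0.1], [-1.3, -1.5], [0.2, 0.3], [-1.0, 0.5], [-1.9, -0.0], [0.3, -1.8], [0.1, -1.4]]
[[ 0.453191   -0.03888188  0.018     ]
 [ 0.45523367 -0.0280732   0.018     ]
 [ 0.49441575  0.17925689  0.018     ]
 [ 0.62313727  0.15493057  0.018     ]]
```

```bash
cat >> h.py <<'E'
from scipy.spatial.transform import Rotation as Ro
P=np.array([.5436,.0568,np.radians(-10.7)])
def where():
    s=manip.sense(); d=s["tcp_pos"]-[P[0],P[1],0]
    f=Ro.from_rotvec([0,0,-P[2]]).apply(d)*1000
    R=Ro.from_quat(s["tool_rot"]); 
    F=Ro.from_rotvec([0,0,P[2]])*Ro.from_matrix(np.diag([-1.,1,-1]))
    print("t",s["t"],"frame mm",f.round(1),"turn needed(tool deg)",(R.inv()*F).as_rotvec(degrees=True).round(2),"F",s["force"].round(1),"gap",round(s["finger_gap"],2),"q",s["q"].round(2))
    return f,R
def delta(fx,fy,z):
    f,R=where()
    w=Ro.from_rotvec([0,0,P[2]]).apply(np.array([fx,fy,z])-f)
    print("->",(fx,fy,z),"tool mm",R.inv().apply(w).round(1))
E
python3 - <<'E'
from h import *
delta(-71,-113,60)
delta(-71,-113,225)
# pot lid position at z=.062 from top
s=vision.snapshot("top"); uv=(np.array([617.,275])+.5)/3.6-.5+[210,180]
n=cv2.undistortPoints(uv.reshape(1,1,2),s["intrinsics"],s["dist"]).ravel()
C=-s["R"].T@s["t"]; d=s["R"].T@np.r_[n,1]; X=C+d*(.062-C[2])/d[2]
print("pot frame mm",Ro.from_rotvec([0,0,-P[2]]).apply(X-[P[0],P[1],0])*1000, "cam top",C)
E
```

```text
t 0.25 frame mm [-378.8  450.9  230.8] turn needed(tool deg) [ -0.06  -0.02 -13.41] F [ 0.3 -0.1 -0.9] gap 1.0 q [ 0.97  0.53  1.43 -0.    1.18 -0.18]
-> (-71, -113, 60) tool mm [-430.2 -477.   171.3]
t 0.25 frame mm [-378.8  450.9  230.8] turn needed(tool deg) [ -0.06  -0.02 -13.41] F [ 0.3 -0.1 -0.9] gap 1.0 q [ 0.97  0.53  1.43 -0.    1.18 -0.18]
-> (-71, -113, 225) tool mm [-430.2 -477.1    6.3]
pot frame mm [  30.61150364 -111.97641162   62.        ] cam top [0.52477057 0.01600121 0.80762596]
```

```bash
python3 -m crank '[{"grip":1,"offset":[-15,-17,0],"angular":[0,0,-2]},{"grip":1,"offset":[-40,-45,0],"angular":[0,0,-5]},{"grip":1,"offset":[-70,-78,0],"angular":[0,0,-8]},{"grip":1,"offset":[-100,-111,0],"angular":[0,0,-11]},{"grip":1,"offset":[-130,-144,0],"angular":[0,0,-13.4]},{"grip":1,"offset":[-160,-177,0],"angular":[0,0,-13.4]},{"grip":1,"offset":[-190,-211,0],"angular":[0,0,-13.4]},{"grip":1,"offset":[-220,-244,0],"angular":[0,0,-13.4]},{"grip":1,"offset":[-240,-266,0],"angular":[0,0,-13.4]},{"grip":1,"offset":[-250,-277,0],"angular":[0,0,-13.4]}]' 20; python3 -c "
from h import *
delta(-71,-113,120)"
```

```text
t: 1.3
tcp_pos: [0.371, 0.2133, 0.2315]
tool_rot: [0.095, 0.996, -0.0, 0.0]
force: [0.5, 0.5, -0.1]
finger_gap: -0.003
t 1.3 frame mm [-198.6  121.7  231.5] turn needed(tool deg) [-0.02  0.04 -0.17] F [ 0.5  0.5 -0.1] gap -0.0 q [ 0.26  0.26  1.9  -0.    0.98 -1.12]
-> (-71, -113, 120) tool mm [-128.3 -234.3  111.7]
```

```bash
python3 -m crank '[{"grip":1,"offset":[-10,-18,0],"angular":[0,0,0]},{"grip":1,"offset":[-28,-52,0],"angular":[0,0,0]},{"grip":1,"offset":[-48,-88,0],"angular":[0,0,0]},{"grip":1,"offset":[-68,-124,10],"angular":[0,0,0]},{"grip":1,"offset":[-88,-160,30],"angular":[0,0,0]},{"grip":1,"offset":[-106,-194,60],"angular":[0,0,0]},{"grip":1,"offset":[-120,-220,85],"angular":[0,0,0]},{"grip":1,"offset":[-128,-234,105],"angular":[0,0,0]},{"grip":1,"offset":[-128,-234,110],"angular":[0,0,0]},{"grip":1,"offset":[-128,-234,110],"angular":[0,0,0]}]'; python3 - <<'E'
from h import *
delta(-71,-113,30)
for n in ("top","wrist","scene"):
    s=vision.snapshot(n); cv2.imwrite(f"pics/{n}1.png",cv2.convertScaleAbs(s["pixels"][:,:,::-1],alpha=1.6))
E
```

```text
t: 2.3
tcp_pos: [0.4518, -0.0379, 0.1208]
tool_rot: [0.094, 0.996, 0.0, -0.001]
force: [-0.3, -0.2, 0.5]
finger_gap: 0.003
t 2.3 frame mm [ -72.6 -110.1  120.8] turn needed(tool deg) [ 0.04 -0.15 -0.07] F [-0.3 -0.2  0.5] gap 0.0 q [-0.33  0.49  1.96  0.    0.69 -1.71]
-> (-71, -113, 30) tool mm [-1.9 -3.  90.8]
```

View pics/wrist1.png

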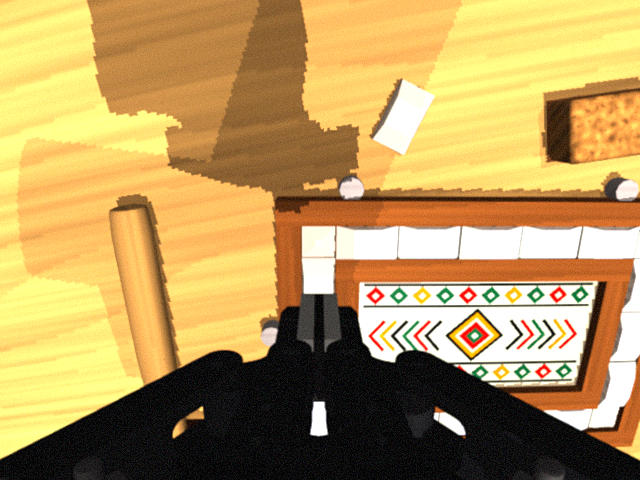

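View pics/scene1.png

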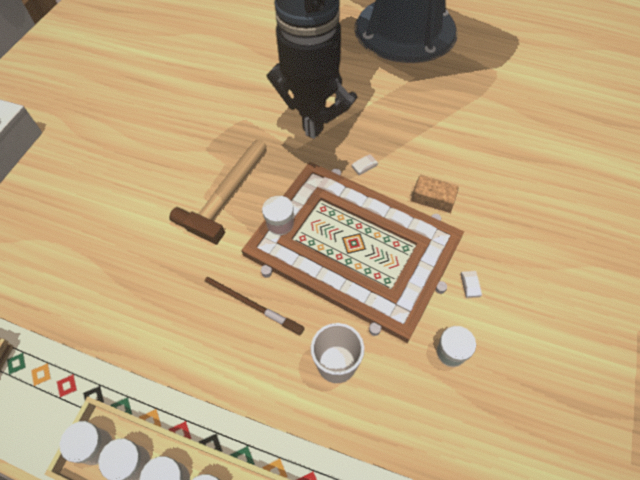

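The wrist view has the frame square to the tool, with its near-right outer corner at (277,198) and the band corner at (303,226). I'll cross-check my frame estimate against these two points.

```bash
python3 - <<'E'
from h import *
s=vision.snapshot("wrist")
print(proj(s,f2w(P,[[-.098,-.138],[-.082,-.122],[-.082,-.060],[-.060,-.1],[-.082,.02],[-.06,-.1],[.044,.084]],.018)).round(0).tolist())
a=cv2.imread("pics/wrist1.png")[180:300,260:480]; cv2.imwrite("pics/w1c.png",cv2.resize(a,None,fx=3.5,fy=3.5,interpolation=cv2.INTER_CUBIC))
E
```

```text
[[272.0, 199.0], [298.0, 225.0], [397.0, 225.0], [333.0, 258.0], [521.0, 225.0], [333.0, 258.0], [579.0, 391.0]]
```

View pics/w1c.png

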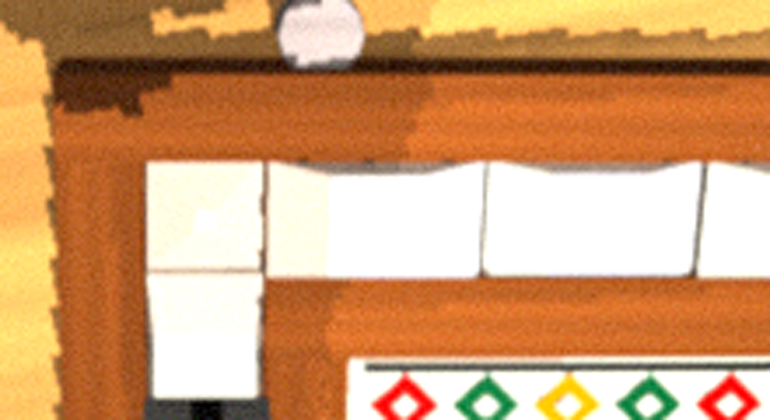

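```bash
sed -i 's/\.0568/.0580/' h.py; python3 -m crank '[{"grip":1,"offset":[-1.5,-2,20],"angular":[0,0,0]},{"grip":1,"offset":[-1.5,-2,50],"angular":[0,0,0]},{"grip":1,"offset":[-1.5,-2,75],"angular":[0,0,0]},{"grip":1,"offset":[-1.5,-2,88],"angular":[0,0,0]},{"grip":1,"offset":[-1.5,-2,91],"angular":[0,0,0]},{"grip":1,"offset":[-1.5,-2,91],"angular":[0,0,0]}]'; python3 - <<'E'
from h import *
delta(-71,-113,18.5)
s=vision.snapshot("wrist"); cv2.imwrite(f"pics/wrist2.png",cv2.convertScaleAbs(s["pixels"][:,:,::-1],alpha=1.6))
E
```

```text
t: 3.1
tcp_pos: [0.4539, -0.0399, 0.0307]
tool_rot: [0.093, 0.996, -0.0, 0.0]
force: [0.7, -0.4, 0.8]
finger_gap: 0.004
t 3.1 frame mm [ -69.9 -112.9   30.7] turn needed(tool deg) [-0.    0.03  0.06] F [ 0.7 -0.4  0.8] gap 0.0 q [-0.33  0.69  2.   -0.    0.45 -1.72]
-> (-71, -113, 18.5) tool mm [ 1.1 -0.1 12.2]
```

View pics/wrist2.png

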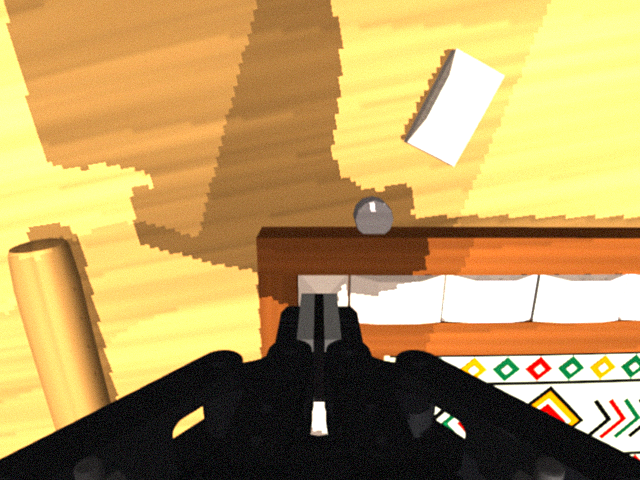

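```bash
python3 -m crank '[{"grip":1,"offset":[0.5,0,6],"angular":[0,0,0]},{"grip":1,"offset":[0.5,0,9],"angular":[0,0,0]},{"grip":1,"offset":[0.5,0,10.5],"angular":[0,0,0]},{"grip":1,"offset":[0.5,0,11],"angular":[0,0,0]},{"grip":1,"offset":[0.5,0,11],"angular":[0,0,0]}]'; python3 - <<'E'
from h import *
delta(-71,-113,18.5)
E
```

```text
t: 3.65
tcp_pos: [0.4532, -0.0404, 0.0193]
tool_rot: [0.093, 0.996, -0.0, -0.0]
force: [0.9, 0.4, -0.1]
finger_gap: 0.0
t 3.65 frame mm [ -70.5 -113.5   19.3] turn needed(tool deg) [-0.   -0.   -0.01] F [ 0.9  0.4 -0.1] gap 0.0 q [-0.34  0.71  2.01 -0.    0.43 -1.72]
-> (-71, -113, 18.5) tool mm [0.5 0.5 0.8]
```

```bash
python3 -m crank '[{"grip":1,"offset":[0,3,0.2],"angular":[0,0,0]},{"grip":1,"offset":[0,6,0.4],"angular":[0,0,0]},{"grip":1,"offset":[0,9,0.4],"angular":[0,0,0]},{"grip":1,"offset":[0,12,0.4],"angular":[0,0,0]},{"grip":1,"offset":[0,15,0.4],"angular":[0,0,0]},{"grip":1,"offset":[0,18,0.4],"angular":[0,0,0]},{"grip":1,"offset":[0,21,0.4],"angular":[0,0,0]},{"grip":1,"offset":[0,24,0.4],"angular":[0,0,0]},{"grip":1,"offset":[0,27,0.4],"angular":[0,0,0]},{"grip":1,"offset":[0,30,0.4],"angular":[0,0,0]}]'; python3 - <<'E'
from h import *
where()
s=vision.snapshot("wrist"); cv2.imwrite(f"pics/wrist3.png",cv2.convertScaleAbs(s["pixels"][:,:,::-1],alpha=1.6))
where()
E
```

```text
t: 4.65
tcp_pos: [0.4588, -0.0105, 0.0189]
tool_rot: [0.093, 0.996, 0.0, -0.0]
force: [-0.9, -1.9, 2.4]
finger_gap: 0.003
t 4.65 frame mm [-70.6 -83.1  18.9] turn needed(tool deg) [ 0.   -0.01 -0.01] F [-0.9 -1.9  2.4] gap 0.0 q [-0.27  0.71  2.    0.    0.43 -1.65]
t 4.7 frame mm [-70.6 -82.8  18.9] turn needed(tool deg) [ 0.01 -0.   -0.  ] F [-0.2  0.4  1.1] gap 0.0 q [-0.27  0.71  2.    0.    0.43 -1.65]
```

View pics/wrist3.png

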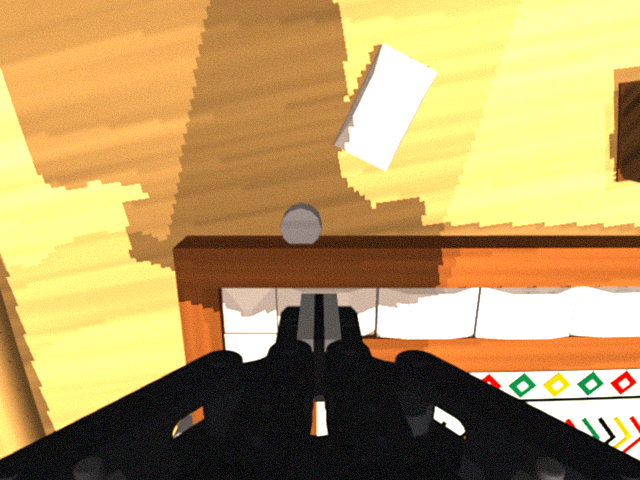

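Piece 1 (columns 277–377) now looks level and the forces are light, so I'll continue.

```bash
python3 -m crank '[{"grip":1,"offset":[0,4,0.2],"angular":[0,0,0]},{"grip":1,"offset":[0,8,0.3],"angular":[0,0,0]},{"grip":1,"offset":[0,12,0.3],"angular":[0,0,0]},{"grip":1,"offset":[0,16,0.3],"angular":[0,0,0]},{"grip":1,"offset":[0,20,0.3],"angular":[0,0,0]},{"grip":1,"offset":[0,24,0.3],"angular":[0,0,0]},{"grip":1,"offset":[0,28,0.3],"angular":[0,0,0]},{"grip":1,"offset":[0,32,0.3],"angular":[0,0,0]},{"grip":1,"offset":[0,36,0.3],"angular":[0,0,0]},{"grip":1,"offset":[0,40,0.3],"angular":[0,0,0]}]'; python3 - <<'E'
from h import *
where()
E
```

```text
t: 5.7
tcp_pos: [0.4663, 0.0288, 0.0187]
tool_rot: [0.093, 0.996, 0.0, 0.0]
force: [0.0, -0.9, 1.6]
finger_gap: 0.003
t 5.7 frame mm [-70.5 -43.1  18.7] turn needed(tool deg) [ 0.    0.01 -0.01] F [ 0.  -0.9  1.6] gap 0.0 q [-0.18  0.72  1.98  0.    0.45 -1.56]
```

```bash
python3 -m crank '[{"grip":1,"offset":[0,4,0.1],"angular":[0,0,0]},{"grip":1,"offset":[0,8,0.1],"angular":[0,0,0]},{"grip":1,"offset":[0,12,0.1],"angular":[0,0,0]},{"grip":1,"offset":[0,16,0.1],"angular":[0,0,0]},{"grip":1,"offset":[0,20,0.1],"angular":[0,0,0]},{"grip":1,"offset":[0,24,0.1],"angular":[0,0,0]},{"grip":1,"offset":[0,28,0.1],"angular":[0,0,0]},{"grip":1,"offset":[0,32,0.1],"angular":[0,0,0]},{"grip":1,"offset":[0,36,0.1],"angular":[0,0,0]},{"grip":1,"offset":[0,40,0.1],"angular":[0,0,0]}]'; python3 - <<'E'
from h import *
where()
s=vision.snapshot("wrist"); cv2.imwrite(f"pics/wrist4.png",cv2.convertScaleAbs(s["pixels"][:,:,::-1],alpha=1.6))
E
```

```text
t: 6.7
tcp_pos: [0.4737, 0.0681, 0.0185]
tool_rot: [0.093, 0.996, 0.0, 0.0]
force: [-0.6, -1.1, 1.1]
finger_gap: 0.004
t 6.7 frame mm [-70.5  -3.   18.5] turn needed(tool deg) [ 0.01  0.01 -0.01] F [-0.6 -1.1  1.1] gap 0.0 q [-0.09  0.72  1.95  0.    0.47 -1.48]
```

View pics/wrist4.png

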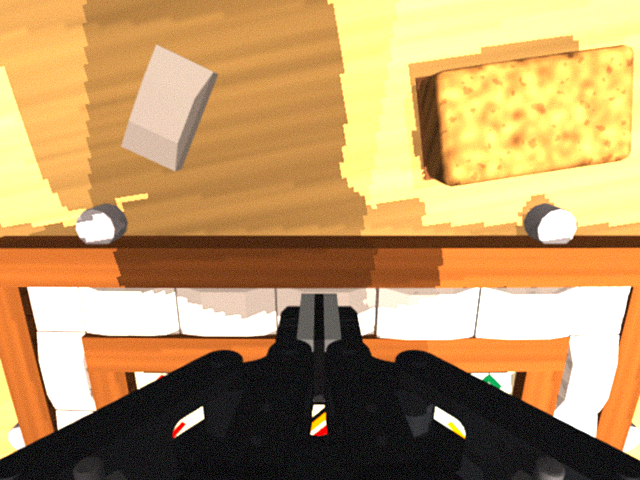

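Pieces 1 to 3 look level under and behind the finger at (320,310). Pieces 4 and 5 are still proud.

```bash
python3 -m crank '[{"grip":1,"offset":[0,4,0],"angular":[0,0,0]},{"grip":1,"offset":[0,8,0],"angular":[0,0,0]},{"grip":1,"offset":[0,12,0],"angular":[0,0,0]},{"grip":1,"offset":[0,16,0],"angular":[0,0,0]},{"grip":1,"offset":[0,20,0],"angular":[0,0,0]},{"grip":1,"offset":[0,24,0],"angular":[0,0,0]},{"grip":1,"offset":[0,28,0],"angular":[0,0,0]},{"grip":1,"offset":[0,32,0],"angular":[0,0,0]},{"grip":1,"offset":[0,36,0],"angular":[0,0,0]},{"grip":1,"offset":[0,40,0],"angular":[0,0,0]}]'; python3 -c "
from h import *
where()"
```

```text
t: 7.75
tcp_pos: [0.4812, 0.1074, 0.0185]
tool_rot: [0.093, 0.996, 0.0, 0.0]
force: [0.4, -1.9, 1.7]
finger_gap: 0.001
t 7.75 frame mm [-70.5  37.   18.5] turn needed(tool deg) [ 0.01  0.   -0.01] F [ 0.4 -1.9  1.7] gap 0.0 q [-0.01  0.73  1.91  0.    0.5  -1.39]
```

```bash
python3 -m crank '[{"grip":1,"offset":[0,4,0],"angular":[0,0,0]},{"grip":1,"offset":[0,8,0],"angular":[0,0,0]},{"grip":1,"offset":[0,12,0],"angular":[0,0,0]},{"grip":1,"offset":[0,16,0],"angular":[0,0,0]},{"grip":1,"offset":[0,20,0],"angular":[0,0,0]},{"grip":1,"offset":[0,24,0],"angular":[0,0,0]},{"grip":1,"offset":[0,28,0],"angular":[0,0,0]},{"grip":1,"offset":[0,32,0],"angular":[0,0,0]},{"grip":1,"offset":[0,36,0],"angular":[0,0,0]},{"grip":1,"offset":[0,40,0],"angular":[0,0,0]}]'; python3 - <<'E'
from h import *
where()
s=vision.snapshot("wrist"); cv2.imwrite(f"pics/wrist5.png",cv2.convertScaleAbs(s["pixels"][:,:,::-1],alpha=1.6))
E
```

```text
t: 8.75
tcp_pos: [0.4887, 0.1468, 0.0185]
tool_rot: [0.093, 0.996, 0.0, 0.0]
force: [-0.7, -1.4, 2.1]
finger_gap: 0.0
t 8.75 frame mm [-70.5  77.   18.5] turn needed(tool deg) [ 0.01  0.01 -0.01] F [-0.7 -1.4  2.1] gap 0.0 q [ 0.07  0.74  1.87  0.    0.54 -1.31]
```

View pics/wrist5.png

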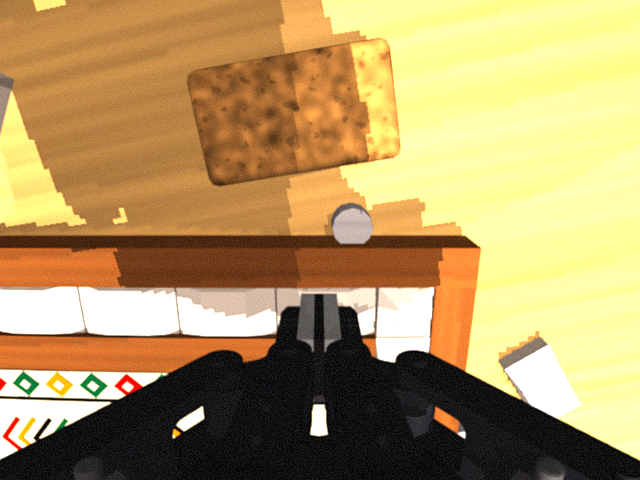

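```bash
python3 - <<'E'
from h import *
for n,(r,c,f) in dict(scene=(slice(140,350),slice(235,485),3.1),top=(slice(180,345),slice(210,425),3.6)).items():
    s=vision.snapshot(n); a=cv2.convertScaleAbs(s["pixels"][r,c,::-1],alpha=1.3)
    cv2.imwrite(f"pics/{n}5.png",cv2.resize(a,None,fx=f,fy=f,interpolation=cv2.INTER_CUBIC)[:600])
E
```

```text
(no output)
```

View pics/scene5.png

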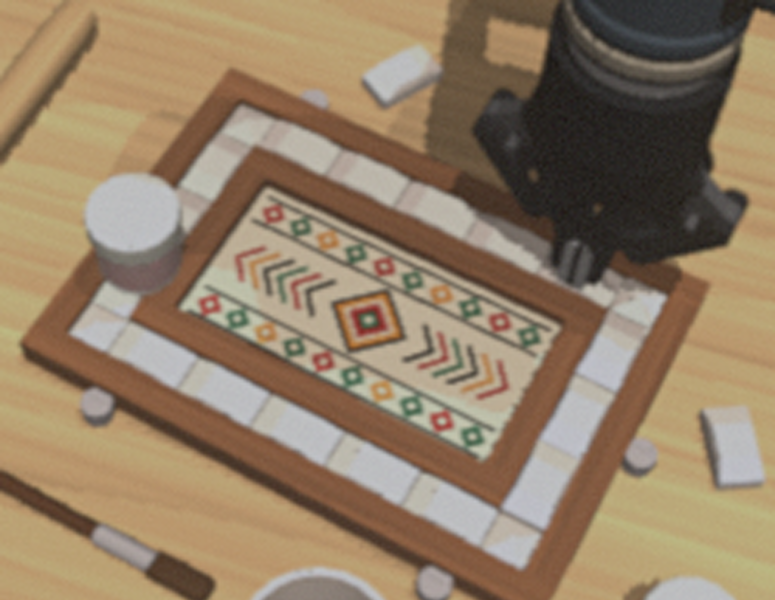

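In the scene view pieces 1–4 (from (270,130) to (510,240)) now look like the flush far-side pieces, with straight edges. Next is the rest of piece 5 and the corner.

```bash
python3 -m crank '[{"grip":1,"offset":[0,4,0],"angular":[0,0,0]},{"grip":1,"offset":[0,8,0],"angular":[0,0,0]},{"grip":1,"offset":[0,12,0],"angular":[0,0,0]},{"grip":1,"offset":[0,16,0],"angular":[0,0,0]},{"grip":1,"offset":[0,20,0],"angular":[0,0,0]},{"grip":1,"offset":[0,24,0],"angular":[0,0,0]},{"grip":1,"offset":[0,28,0],"angular":[0,0,0]},{"grip":1,"offset":[0,31,0],"angular":[0,0,0]},{"grip":1,"offset":[0,34,0],"angular":[0,0,0]},{"grip":1,"offset":[0,34,0],"angular":[0,0,0]}]'; python3 - <<'E'
from h import *
where()
s=vision.snapshot("wrist"); cv2.imwrite(f"pics/wrist6.png",cv2.convertScaleAbs(s["pixels"][:,:,::-1],alpha=1.6))
E
```

```text
t: 9.9
tcp_pos: [0.4951, 0.1804, 0.0186]
tool_rot: [0.093, 0.996, 0.0, 0.0]
force: [0.0, 1.0, 1.0]
finger_gap: 0.001
t 9.9 frame mm [-70.4 111.3  18.6] turn needed(tool deg) [ 0.04  0.04 -0.  ] F [0. 1. 1.] gap 0.0 q [ 0.14  0.75  1.82  0.    0.57 -1.25]
```

View pics/wrist6.png

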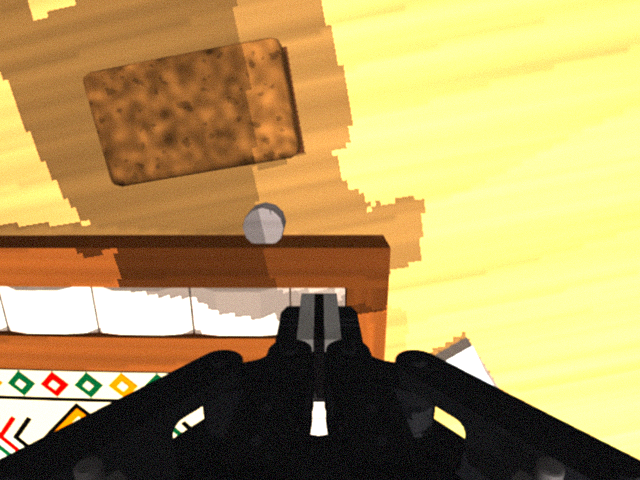

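The fingertips sit centrally on the corner piece (columns 290–346, finger at 320). Now I'll go round the corner, along tool −x.

```bash
python3 -m crank '[{"grip":1,"offset":[-4,0,0],"angular":[0,0,0]},{"grip":1,"offset":[-8,0,0],"angular":[0,0,0]},{"grip":1,"offset":[-12,0,0],"angular":[0,0,0]},{"grip":1,"offset":[-16,0,0],"angular":[0,0,0]},{"grip":1,"offset":[-20,0,0],"angular":[0,0,0]},{"grip":1,"offset":[-24,0,0],"angular":[0,0,0]},{"grip":1,"offset":[-28,0,0],"angular":[0,0,0]},{"grip":1,"offset":[-32,0,0],"angular":[0,0,0]},{"grip":1,"offset":[-36,0,0],"angular":[0,0,0]},{"grip":1,"offset":[-40,0,0],"angular":[0,0,0]}]'; python3 -c "
from h import *
where()"
```

```text
t: 10.95
tcp_pos: [0.5346, 0.1722, 0.0185]
tool_rot: [0.093, 0.996, 0.0, 0.0]
force: [0.8, -0.6, 0.2]
finger_gap: 0.001
t 10.95 frame mm [-30.1 110.6  18.5] turn needed(tool deg) [ 0.    0.01 -0.01] F [ 0.8 -0.6  0.2] gap 0.0 q [ 0.11  0.77  1.73 -0.    0.64 -1.27]
```

```bash
python3 -m crank '[{"grip":1,"offset":[-4,0,0],"angular":[0,0,0]},{"grip":1,"offset":[-8,0,0],"angular":[0,0,0]},{"grip":1,"offset":[-12,0,0],"angular":[0,0,0]},{"grip":1,"offset":[-16,0,0],"angular":[0,0,0]},{"grip":1,"offset":[-20,0,0],"angular":[0,0,0]},{"grip":1,"offset":[-24,0,0],"angular":[0,0,0]},{"grip":1,"offset":[-28,0,0],"angular":[0,0,0]},{"grip":1,"offset":[-32,0,0],"angular":[0,0,0]},{"grip":1,"offset":[-36,0,0],"angular":[0,0,0]},{"grip":1,"offset":[-40,0,0],"angular":[0,0,0]}]'; python3 - <<'E'
from h import *
where()
s=vision.snapshot("wrist"); cv2.imwrite(f"pics/wrist7.png",cv2.convertScaleAbs(s["pixels"][:,:,::-1],alpha=1.6))
E
```

```text
t: 11.95
tcp_pos: [0.5739, 0.1648, 0.0185]
tool_rot: [0.093, 0.996, 0.0, 0.0]
force: [-0.2, 0.1, -0.4]
finger_gap: 0.003
t 11.95 frame mm [  9.9 110.6  18.5] turn needed(tool deg) [ 0.    0.01 -0.01] F [-0.2  0.1 -0.4] gap 0.0 q [ 0.09  0.79  1.64 -0.    0.71 -1.29]
```

View pics/wrist7.png

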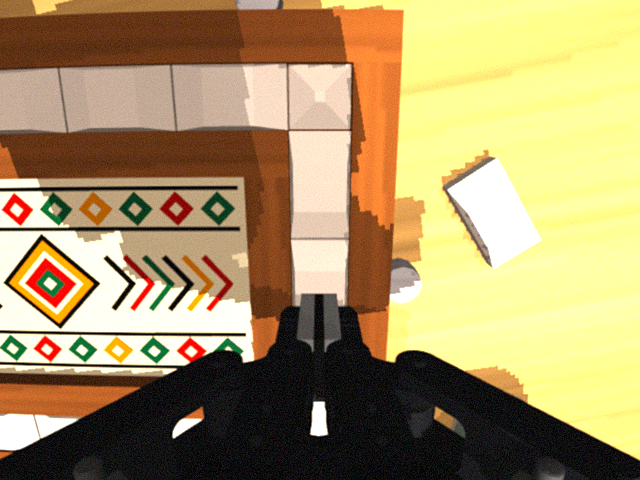

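The corner at (320,97) and pieces 7 and 8 look flush. Piece 9 remains.

```bash
python3 -m crank '[{"grip":1,"offset":[-4,0,0],"angular":[0,0,0]},{"grip":1,"offset":[-8,0,0],"angular":[0,0,0]},{"grip":1,"offset":[-12,0,0],"angular":[0,0,0]},{"grip":1,"offset":[-16,0,0],"angular":[0,0,0]},{"grip":1,"offset":[-20,0,0],"angular":[0,0,0]},{"grip":1,"offset":[-24,0,0],"angular":[0,0,0]},{"grip":1,"offset":[-28,0,0],"angular":[0,0,0]},{"grip":1,"offset":[-32,0,0],"angular":[0,0,0]},{"grip":1,"offset":[-36,0,0],"angular":[0,0,0]},{"grip":1,"offset":[-40,0,0],"angular":[0,0,0]}]'; python3 -c "
from h import *
where()"
```

```text
t: 13.0
tcp_pos: [0.6131, 0.1574, 0.0185]
tool_rot: [0.093, 0.996, 0.0, 0.0]
force: [0.6, 0.3, 0.2]
finger_gap: -0.004
t 13.0 frame mm [ 49.9 110.5  18.5] turn needed(tool deg) [ 0.    0.01 -0.01] F [0.6 0.3 0.2] gap -0.0 q [ 0.07  0.82  1.54 -0.    0.78 -1.31]
```

```bash
python3 -m crank '[{"grip":1,"offset":[0,0,0],"angular":[0,0,0]},{"grip":1,"offset":[0,0,-5],"angular":[0,0,0]},{"grip":1,"offset":[0,0,-25],"angular":[0,0,0]},{"grip":1,"offset":[0,0,-60],"angular":[0,0,0]},{"grip":1,"offset":[0,0,-100],"angular":[0,0,0]},{"grip":1,"offset":[15,0,-140],"angular":[0,0,0]},{"grip":1,"offset":[45,0,-175],"angular":[0,0,0]},{"grip":1,"offset":[85,0,-190],"angular":[0,0,0]},{"grip":1,"offset":[125,0,-195],"angular":[0,0,0]},{"grip":1,"offset":[150,0,-195],"angular":[0,0,0]}]'
python3 - <<'E'
from h import *
where()
s=vision.snapshot("wrist"); cv2.imwrite("pics/wrist8.png",cv2.convertScaleAbs(s["pixels"][:,:,::-1],alpha=1.1))
for n,(r,c,f) in dict(scene=(slice(150,343),slice(235,485),3.1),top=(slice(180,345),slice(210,425),3.6)).items():
    s=vision.snapshot(n); cv2.imwrite(f"pics/{n}8f.png",s["pixels"][:,:,::-1]); a=cv2.convertScaleAbs(s["pixels"][r,c,::-1],alpha=1.3)
    cv2.imwrite(f"pics/{n}8.png",cv2.resize(a,None,fx=f,fy=f,interpolation=cv2.INTER_CUBIC)[:600])
E
```

```text
t: 14.0
tcp_pos: [0.4621, 0.1858, 0.2149]
tool_rot: [0.093, 0.996, 0.0, -0.0]
force: [0.9, 0.5, -0.8]
finger_gap: -0.002
t 14.0 frame mm [-103.8  110.4  214.9] turn needed(tool deg) [ 0.02 -0.    0.03] F [ 0.9  0.5 -0.8] gap -0.0 q [ 0.16  0.38  1.76  0.    1.   -1.23]
```

View pics/scene8.png

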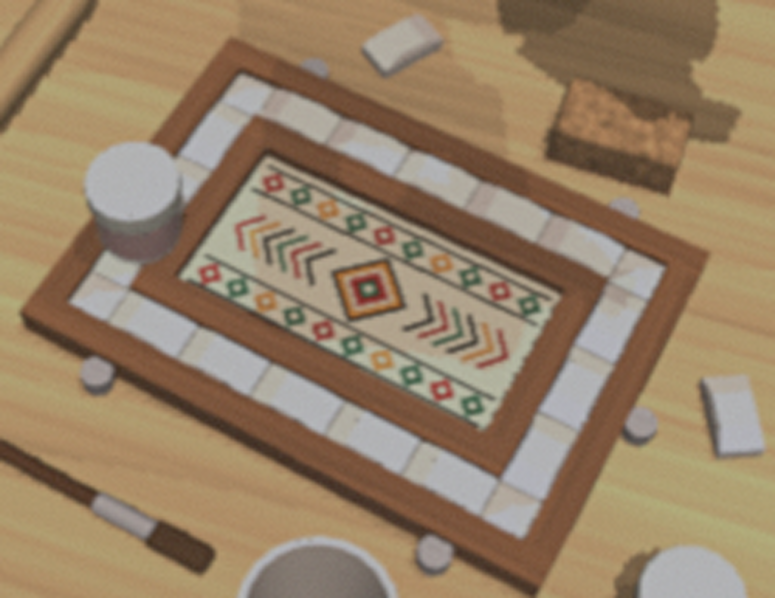

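View pics/wrist8.png

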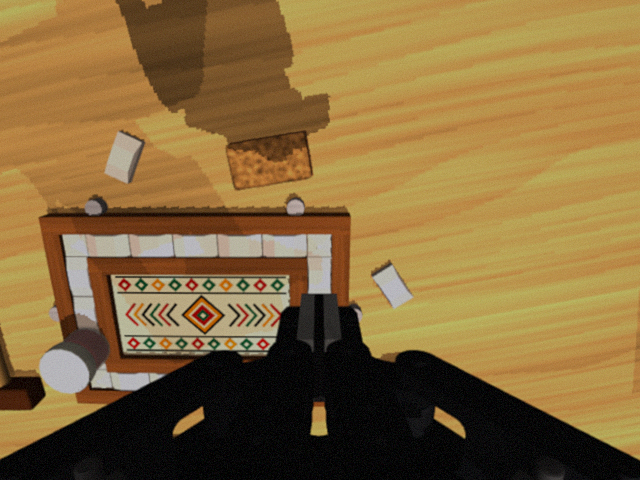

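View pics/top8.png

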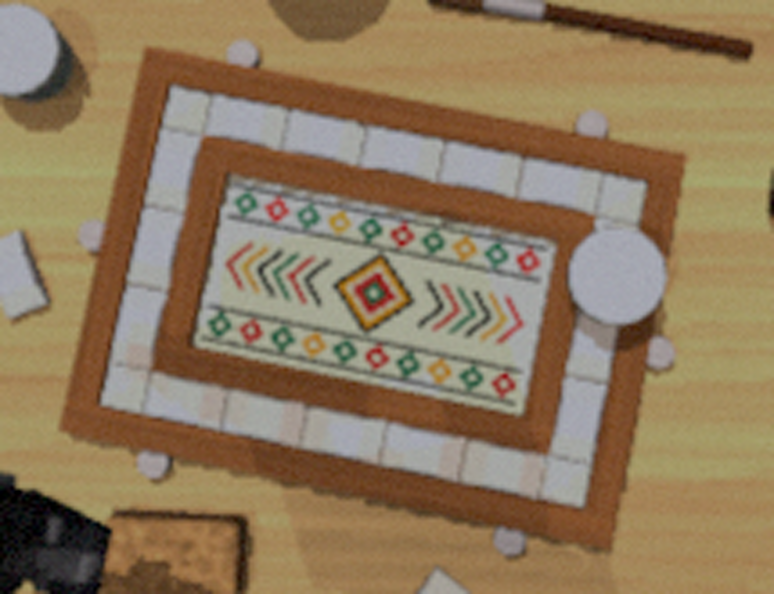

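```bash
python3 - <<'E'
import cv2,numpy as np
a=cv2.imread("pics/scene0.png");b=cv2.imread("pics/scene8f.png")
c=[cv2.resize(cv2.convertScaleAbs(i[220:330,380:460],alpha=1.6),None,fx=4.9,fy=4.9,interpolation=cv2.INTER_CUBIC) for i in(a,b)]
cv2.imwrite("pics/cmp.png",np.hstack(c))
a=cv2.imread("pics/top0.png");b=cv2.imread("pics/top8f.png")
c=[cv2.resize(cv2.convertScaleAbs(i[195:305,225:275],alpha=1.6),None,fx=5.4,fy=5.4,interpolation=cv2.INTER_CUBIC) for i in(a,b)]
cv2.imwrite("pics/cmpt.png",np.hstack(c))
E
```

```text
(no output)
```

View pics/cmp.png

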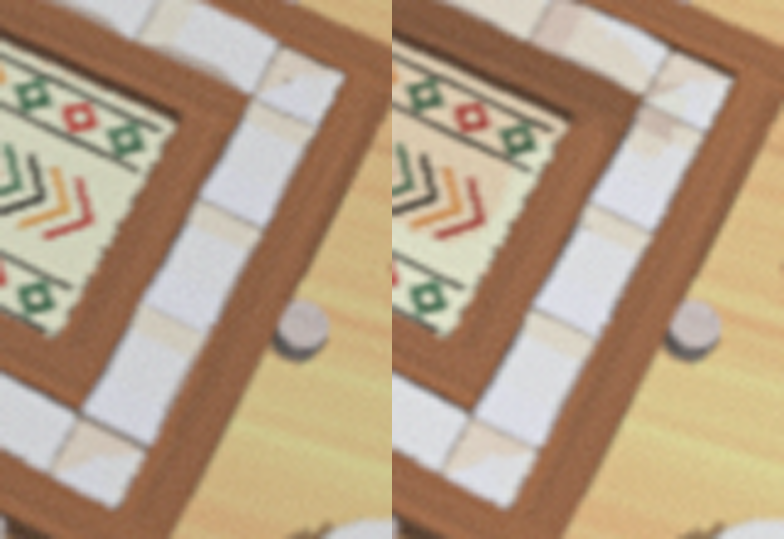

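View pics/cmpt.png

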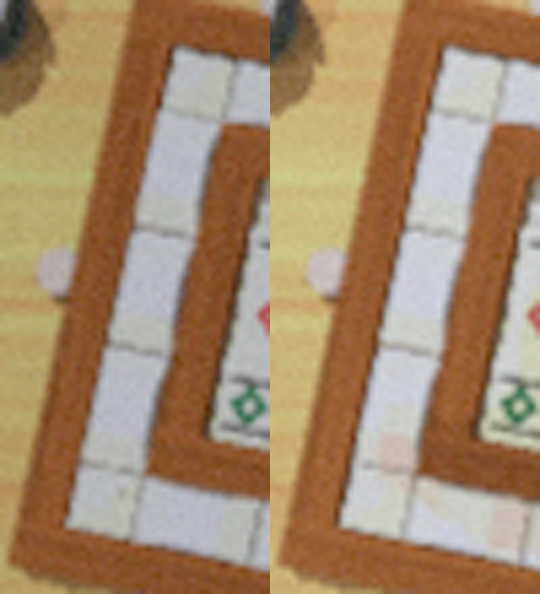

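The corner and piece 7 look flush, but 8 and 9 are ambiguous from this distance. I'll look closer with the wrist camera.

```bash
python3 -m crank '[{"grip":1,"offset":[-15,0,0],"angular":[0,0,0]},{"grip":1,"offset":[-45,0,0],"angular":[0,0,0]},{"grip":1,"offset":[-85,0,10],"angular":[0,0,0]},{"grip":1,"offset":[-125,0,35],"angular":[0,0,0]},{"grip":1,"offset":[-160,0,60],"angular":[0,0,0]},{"grip":1,"offset":[-180,0,80],"angular":[0,0,0]},{"grip":1,"offset":[-190,0,90],"angular":[0,0,0]},{"grip":1,"offset":[-190,0,90],"angular":[0,0,0]},{"grip":1,"offset":[-190,0,90],"angular":[0,0,0]}]'
python3 - <<'E'
from h import *
where()
s=vision.snapshot("wrist"); cv2.imwrite("pics/wrist9.png",cv2.convertScaleAbs(s["pixels"][:,:,::-1],alpha=1.1))
E
```

```text
t: 15.05
tcp_pos: [0.6521, 0.1499, 0.1235]
tool_rot: [0.093, 0.996, -0.0, -0.0]
force: [0.4, 0.6, -0.5]
finger_gap: 0.001
t 15.05 frame mm [ 89.5 110.4 123.5] turn needed(tool deg) [-0.   -0.04 -0.03] F [ 0.4  0.6 -0.5] gap 0.0 q [ 0.06  0.71  1.4   0.    1.03 -1.32]
```

View pics/wrist9.png

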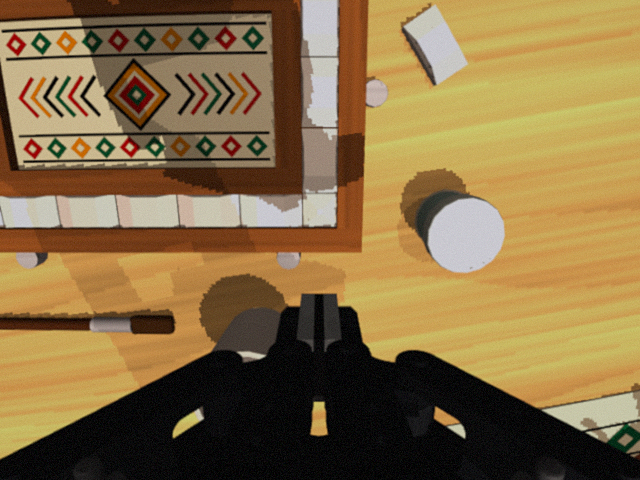

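```bash
python3 - <<'E'
import cv2
a=cv2.imread("pics/wrist9.png")[0:250,190:380]
cv2.imwrite("pics/w9c.png",cv2.resize(cv2.convertScaleAbs(a,alpha=1.2),None,fx=2.4*1.3,fy=2.4,interpolation=cv2.INTER_CUBIC) if 0 else cv2.resize(cv2.convertScaleAbs(a[:,60:180],alpha=1.1),None,fx=2.4*2,fy=2.4,interpolation=cv2.INTER_CUBIC))
E
```

```text
(no output)
```

View pics/w9c.png

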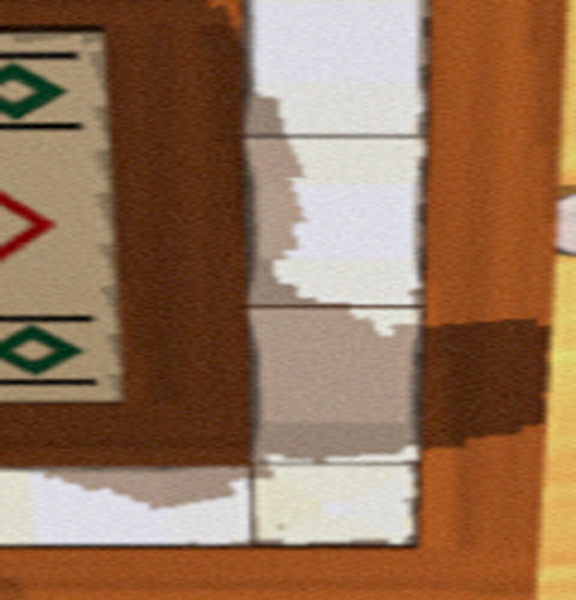

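Pieces 7–9 look uniform, but this view is nearly overhead. I'll do gentle straight presses on 9, 8 and 7 to confirm by touch.

```bash
python3 -m crank '[{"grip":1,"offset":[20,0,10],"angular":[0,0,0]},{"grip":1,"offset":[49.5,0,35],"angular":[0,0,0]},{"grip":1,"offset":[49.5,0,70],"angular":[0,0,0]},{"grip":1,"offset":[49.5,0,95],"angular":[0,0,0]},{"grip":1,"offset":[49.5,0,102],"angular":[0,0,0]},{"grip":1,"offset":[49.5,0,103.5],"angular":[0,0,0]},{"grip":1,"offset":[49.5,0,104.2],"angular":[0,0,0]},{"grip":1,"offset":[49.5,0,104.6],"angular":[0,0,0]},{"grip":1,"offset":[49.5,0,105],"angular":[0,0,0]},{"grip":1,"offset":[49.5,0,105],"angular":[0,0,0]}]'; python3 -c "
from h import *
where()"
```

```text
t: 16.1
tcp_pos: [0.6039, 0.1592, 0.0193]
tool_rot: [0.093, 0.996, 0.0, 0.001]
force: [0.2, -0.9, -1.1]
finger_gap: -0.001
t 16.1 frame mm [ 40.5 110.7  19.3] turn needed(tool deg) [ 0.02  0.08 -0.01] F [ 0.2 -0.9 -1.1] gap -0.0 q [ 0.08  0.81  1.57 -0.    0.76 -1.3 ]
```

```bash
python3 -m crank '[{"grip":1,"offset":[0,0,0.2],"angular":[0,0,0]},{"grip":1,"offset":[0,0,0.4],"angular":[0,0,0]},{"grip":1,"offset":[0,0,0.4],"angular":[0,0,0]}]'; python3 -c "
from h import *
where()"
```

```text
t: 16.4
tcp_pos: [0.6035, 0.1592, 0.0183]
tool_rot: [0.093, 0.996, 0.0, 0.0]
force: [-0.3, -0.3, 1.3]
finger_gap: -0.006
t 16.4 frame mm [ 40.1 110.6  18.3] turn needed(tool deg) [ 0.    0.01 -0.01] F [-0.3 -0.3  1.3] gap -0.01 q [ 0.08  0.81  1.57 -0.    0.76 -1.3 ]
```

Piece 9 gives only light contact (about 1 N) at z = 18.3 mm, so it is flush. I'll retreat and do the final look.

```bash
python3 -m crank '[{"grip":1,"offset":[0,0,-5],"angular":[0,0,0]},{"grip":1,"offset":[0,0,-25],"angular":[0,0,0]},{"grip":1,"offset":[0,0,-60],"angular":[0,0,0]},{"grip":1,"offset":[0,0,-100],"angular":[0,0,0]},{"grip":1,"offset":[25,0,-135],"angular":[0,0,0]},{"grip":1,"offset":[60,0,-160],"angular":[0,0,0]},{"grip":1,"offset":[100,0,-170],"angular":[0,0,0]},{"grip":1,"offset":[140,0,-175],"angular":[0,0,0]},{"grip":1,"offset":[150,0,-175],"angular":[0,0,0]},{"grip":1,"offset":[150,0,-175],"angular":[0,0,0]}]'
python3 - <<'E'
from h import *
where()
s=vision.snapshot("scene"); cv2.imwrite("pics/scene10.png",s["pixels"][:,:,::-1])
s=vision.snapshot("top")["pixels"][:,:,::-1]; a=cv2.imread("pics/top0.png")
cv2.imwrite("pics/top10.png",np.vstack([s[120:350,190:480],a[120:350,190:480]]))
E
```

```text
t: 17.4
tcp_pos: [0.4543, 0.1874, 0.1936]
tool_rot: [0.093, 0.996, -0.0, -0.0]
force: [0.5, -0.5, 0.2]
finger_gap: 0.001
t 17.4 frame mm [-111.7  110.6  193.6] turn needed(tool deg) [-0.01 -0.02  0.07] F [ 0.5 -0.5  0.2] gap 0.0 q [ 0.16  0.4   1.8  -0.    0.94 -1.22]
```

View pics/top10.png

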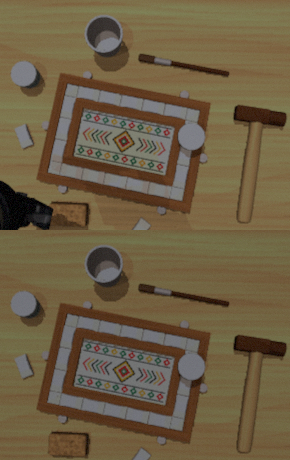

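View pics/scene10.png

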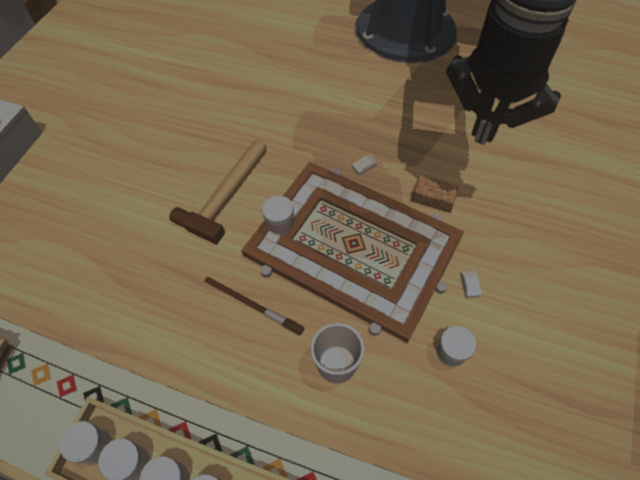

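Pots, cup, tools and spares are where they were at the start, all nine pieces look flush, and the arm is clear of everything.

```bash
python3 -c "
from station import manip
print(manip.sign_off())"
```

```text
the job is handed in; nothing more can be done
None
```

I ran the closed fingertips along the near long side, round the corner and to the far end of the left short side, and handed the job in at about 17.5 s. The fingertips rode 0.5–1 mm above the frame's face, and the forces I read at the end of each move stayed under about 3 N.

- **Pieces:** in the last pictures all nine look flush. A separate light press on piece 9 met only about 1 N at 18.3 mm over the table.
- **Surroundings:** the fingertips stayed on the band, never over the painting. The pots, cup, tools and spare pieces sit at the same pixels as at the start.
- **Weaker evidence:** the readings along the short side were near zero, and the pictures alone did not settle pieces 7 and 8. I take them as flush from the height of the pass, since I only pressed piece 9 again.
- **Camera disagreement:** the wrist camera put the frame about 2.5 mm further left than the other two. I used a value in between, and the fingertips looked centred on the corner piece.

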